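# Clear a jammed parsnip from a twin-lane vegetable slicer

## Robot

A 7-joint arm with a two-finger parallel gripper is mounted at the origin on the work surface. World frame = base frame: x ahead of the robot, y to its left, z up, the work surface at z = 0. Lengths are in m, angles in rad, forces in N, time in s.
With the tool pointing down it reaches from about 0.35 to 0.775 m from the base axis. Payload 3.1 kg.
Tool frame: the origin (TCP) lies between the finger pads; the fingertips stand 14 mm ahead of it and the grasp point (between the pads) lies 5 mm behind it; z points along the fingers, y is the line along which they close (so a half turn about z gives the same grasp; the last joint's range is limited). The gripper opens to 85 mm and grips with 20 to 120 N. Pads are 22 mm wide; open, the fingers measure 114 mm over their backs; the gripper's body (76 mm by 85 mm) begins 54 mm behind the grasp point. The pads swing forward as they close: fully open they stand 13 mm farther back than shut.
Start: joints at [1.223, 0.311, 0.014, 1.512, -0.004, 1.319, -0.027], TCP at [0.166, -0.524, 0.245] pointing down, gripper open.
Joint ranges: [-2.7, 2.7], [-0.3, 1.91], [-1.27, 1.3], [0.12, 2.57], [-1.44, 4.58], [0.2, 2.03], [-3.05, 3.05]. Speed limits (rad/s): [2.79, 2.79, 3.14, 3.14, 3.14, 3.14, 3.14].

## Interface

Orientations are given as a rotation vector (axis times angle).
In Python, from station import get_obs, grab_frame, close_job, find_in, silhouettes, pinpoint gives the robot as it stands.
- The arm moves only by the tool apply_moves, never from a script. Its argument "increments" is a list of rows, each an object with "turn": the turn, a rotation vector about the tool's x, y, z as a fraction of full scale, a list of three; "linear": the shift along the tool's x, y, z as a fraction of full scale, a list of three; "hand": the opening, from 0 (shut) to 1 (fully open). A call has 1 to 8 rows; each row shifts and turns the commanded pose from where the row before left it, along the tool's axes as they then stand; what a row does not reach is not made up. Full scale, the value 1, is 0.04 m for a shift and 8 degrees for a turn. A row lasts 1/10 s, in which the tool goes at most 50 mm and 8.59 degrees, less where a joint would pass 70% of its speed; a pose out of reach is approached as far as the arm can. A call with a number of a shift or a turn outside -1 to 1 is refused whole. A call with a gripper value outside its range is refused whole. The fingers move at their own pace and stop on an object; "newtons" is the grip in N (left out, the last holds). Time passes only in rows, so rows that do not move let the fingers close. It gives the time, the measured TCP pose, the force, the opening and the grip force at its end, in the units of the state.
- get_obs(): the state, without advancing time (a new reading comes with each control period).
- grab_frame(name): name is "side" or "top"; returns a dict with "frame" (384x512x3 uint8, red, green, blue), "depth" (384x512 float32, m along the optical axis (not along the pixel's ray), 0 where there is no reading), "fx", "fy", "cx", "cy" (pixels), "R" (3x3) and "t" (3): a world point X has camera coordinates R X + t. Camera axes: x right, y down, z forward; pixel columns grow to the right and rows downward; lengths in m; the calibration is good to about 2 mm. A picture is of the moment at which its call begins.
- close_job(): hands the job in; it is judged then, once.
Trained networks look in the newest picture that a camera, given by its name, has taken for a name from the list of things; names that differ only in an ending like _2 or _b are one class to them, and where a whole thing is asked for, a point or a joint stands for the part that bears it (a point fixed in the world has none). Each returns a list of dicts, best first, with "score" (0 to 1); they miss things now and then, are a little off and sometimes report something else, mostly with a low value. They report only what shows in the picture. A call takes as long as a camera call.
- find_in(camera, thing): "point" ([row, column] as shares, 0 to 1, of the picture: columns of its width, rows of its height, amid what is visible of it).
- silhouettes(camera, thing): "pixels" (384x512 bool, what is visible of it) and "point" ([row, column] as shares, 0 to 1, of the picture: columns of its width, rows of its height, amid what is visible of it).
- pinpoint(camera, thing): "point" ([row, column] as shares, 0 to 1, of the picture: columns of its width, rows of its height: a listed point, or the origin of a listed thing).
The state is a dict: "time": time; "joint_pos": joint angles; "qvel": joint speeds; "joint_efforts": joint torques, N m; "position": TCP position; "eef_rot": TCP orientation; "ft_force": force on the tool from outside, world axes, zero at the start; "ft_torque": the same for the moment, N m; "width": finger opening in m; "gripper_force": force on a finger pad.
Only numpy, scipy, OpenCV 4.12 (cv2) and the standard library are available. Lean on these libraries where they do the work, as an engineer would, in place of code of your own. Each camera call takes 0.05 s, during which the arm holds its last target. There are 200 camera calls.

## Task

The parsnip (the tapered root) is jammed in one of the slicer's two lanes. Switch that lane off by throwing the lever in front of it all the way over, away from the lane, and only then lift the parsnip out and lay it down gently, wholly on the cutting board and clear of the knife; after that throw the same lever all the way back on, leaning towards its lane. Leave the daikon, the other lane's lever, the knife, the bottle and the pepper mill as they are.

Things in the scene. Friction and masses are not known exactly. Their poses are not given: they have to be found in the camera images.
- slicer: fixed steel slicer, 270 mm wide, x from -190 to +170 mm, deck 80 mm high; origin at its foot, x from lever end to cutter head, y left, z up. Feed lanes at y = +75 mm (left) and -75 mm (right), 100 mm wide between 12 mm high rails, x = -80 to 105 mm. Cutter head: 62 mm high block on the deck, x = 110 to 165 mm. In line with each lane stands its lever, hinged at x = -125 mm
- lever_left (a joint): hinge of the left lane's lever, rad: 0 = on (leans 0.6 rad towards its lane, slicer +x), 1.2 = off (leans 0.6 rad the other way). Hinge along the slicer's y, 102 mm above the table at slicer x = -125, y = 75 mm. Top-heavy: past upright (0.6) it falls over by itself and stays; takes about 3 N at the bar
- lever_right (a joint): the same for the right lane's lever, hinged at slicer x = -125, y = -75 mm
- lever_left_grip (a point): middle of the left lever's black cross bar (18 mm thick, 64 mm long along the slicer's y), 85 mm from the hinge on a 12 x 14 mm steel stem
- lever_right_grip (a point): the same point of the right lever
- parsnip: cream tapered root lying in one lane, 150 mm long, 48 mm thick at the crown (-x end) and 18 mm at the tip (+x), 120 g; origin at its middle on its flat underside, x along it, z up when it lies flat
- parsnip_mid (a point): a point on the parsnip's axis near its centre of mass, 15 mm from its middle towards the crown, 18 mm above the underside, where it is about 36 mm thick: a good place to grip across
- parsnip_crown (a point): centre of the thick end's face, 24 mm above the underside
- parsnip_tip (a point): centre of the thin end, 9 mm above the underside
- daikon: straight pale root lying in the other lane, 150 mm long, 40 mm thick; origin at its middle on its underside, x along it; to be left alone
- board: wooden cutting board, fixed, 240 mm (its x) x 300 mm (its y), 25 mm thick; origin under its centre, z up
- knife: kitchen knife lying on the board roughly along the board's x, 200 mm long, 34 mm wide, up to 16 mm high; origin at its middle on its underside, x towards its point (body runs from x = -100 to +100 mm)
- oil_bottle: upright green glass bottle, 58 mm across, 190 mm high, standing between slicer and board; origin under its centre
- mill: upright dark wooden pepper mill, 54 mm across, 130 mm high; origin under its centre

How it is judged:
By the outcome, as a careful person would: the job done as asked, in the order asked, and still so for the second after the job is handed in, with the robot touching nothing.
It also fails if it takes over 67 s, if anything falls off the work surface, if the arm or the gripper's body presses on something with over 40 N, if the wrist force passes 120 N, or if a joint passes its speed limit or range.

## Working session

There is one attempt and no reset: what is moved stays moved. The work goes in short steps, Python scripts to look and compute and a tool call to move; the robot and the scene stay as the last step left them, time stands still between calls to the robot, and variables do not carry over. Pictures are saved under pics/ and viewed, at most 10 in all, crops included, and the job is handed in when it is done.

Besides the shell and the picture viewer there is one more tool, called after "Call:" as a command line: name --argument value ..., lists and objects as JSON in quotes. apply_moves: Moves the arm, as the interface text tells. Shift numbers are shares of 0.04 m and turn numbers shares of 8 degrees, none past 1 either way. Its arguments: {"type":"object","properties":{"increments":{"type":"array","items":{"type":"object","properties":{"turn":{"type":"array","items":{"type":"number"}},"linear":{"type":"array","items":{"type":"number"}},"hand":{"type":"number"}}}},"newtons":{"type":"number"}},"required":["increments"]}

```bash
mkdir -p pics
cat > h.py <<'E'
import numpy as np, cv2
from station import *
from scipy.spatial.transform import Rotation as Ro
def ray(f,pt):
    r,c=pt[0]*384,pt[1]*512
    d=np.array([(c-f['cx'])/f['fx'],(r-f['cy'])/f['fy'],1.])
    return r,c,d
def world(f,d,z): return f['R'].T@(d*z-f['t'])
def at_depth(f,pt):
    r,c,d=ray(f,pt); z=f['depth'][min(int(r),383),min(int(c),511)]
    return world(f,d,z)
def at_height(f,pt,h):
    r,c,d=ray(f,pt); o=-f['R'].T@f['t']; v=f['R'].T@d
    return o+v*(h-o[2])/v[2]
E
python3 - <<'E'
from h import *
np.set_printoptions(precision=3,suppress=True)
s=get_obs(); print(s)
for cam in('top','side'):
    f=grab_frame(cam); cv2.imwrite(f'pics/{cam}0.png',f['frame'][:,:,::-1]); print(cam,'cam at',-f['R'].T@f['t'])
    for n in ['slicer','lever_left','lever_right','lever_left_grip','lever_right_grip','parsnip','parsnip_mid','parsnip_crown','parsnip_tip','daikon','board','knife','oil_bottle','mill']:
        for q in pinpoint(cam,n)[:2]:
            p=np.array(q['point']); print(n,round(q['score'],2),p*[384,512],at_depth(f,p),at_height(f,p,0))
E
```

```text
{'time': 0.0, 'joint_pos': array([ 1.223,  0.312,  0.014,  1.513, -0.004,  1.319, -0.027]), 'qvel': array([-0.001,  0.   , -0.   ,  0.001,  0.002, -0.   , -0.002]), 'joint_efforts': array([ -0.001, -37.992,   0.146, -23.059,   0.012,   0.014,   0.   ]), 'position': array([ 0.165, -0.524,  0.244]), 'eef_rot': array([-3.103, -0.478,  0.001]), 'ft_force': array([ 0.787, -0.418, -0.557]), 'ft_torque': array([ 0.006, -0.029, -0.022]), 'gripper_force': 0.0, 'width': 0.08524047569085103}
top cam at [ 0.401 -0.01   1.167]
slicer 0.83 [171.494 342.784] [ 0.589 -0.259  0.078] [ 0.602 -0.277  0.   ]
slicer 0.33 [183.514 322.099] [ 0.543 -0.186  0.18 ] [ 0.569 -0.218  0.   ]Traceback (most recent call last):
  File "<stdin>", line 7, in <module>
ValueError: it knows: board, daikon, knife, lever_left_grip, lever_right_grip, mill, oil_bottle, parsnip, parsnip_crown, parsnip_mid, parsnip_tip, slicer
```

View pics/top0.png

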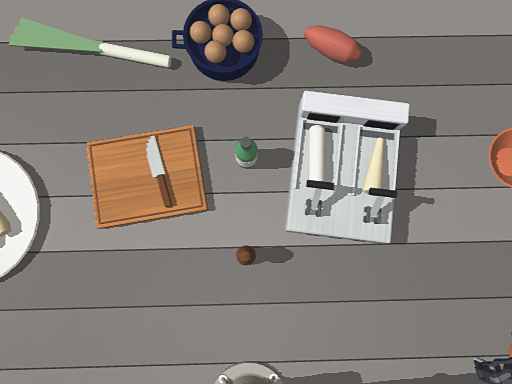

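The top view shows the slicer at about (170,345). The parsnip is in its right lane, from (140,381) to (190,374), and the daikon is in the left lane. The bar of the right lever is at (192,382). The board is at (177,147), the knife at (172,159), the bottle at (152,246) and the mill at (255,246).

Run:
```python
from h import *
np.set_printoptions(precision=3,suppress=True)
for cam in('top','side'):
    f=grab_frame(cam); cv2.imwrite(f'pics/{cam}1.png',cv2.resize(f['frame'][:,:,::-1],None,fx=1.5,fy=1.5)); print(cam,'cam at',-f['R'].T@f['t'])
    for n in ['slicer','lever_left_grip','lever_right_grip','parsnip','parsnip_mid','parsnip_crown','parsnip_tip','daikon','board','knife','oil_bottle','mill']:
        for q in pinpoint(cam,n)[:2]:
            p=np.array(q['point']); print(n,round(q['score'],2),p*[384,512],at_depth(f,p),at_height(f,p,0))
    for n in ['slicer','board','knife','parsnip','daikon']:
        for q in silhouettes(cam,n)[:1]:
            m=q['pixels']&(f['depth']>0); r,c=np.nonzero(m); z=f['depth'][m]
            P=np.stack([(c-f['cx'])/f['fx']*z,(r-f['cy'])/f['fy']*z,z],1); P=(P-f['t'])@f['R']
            rc=cv2.minAreaRect(P[:,:2].astype(np.float32)); print('sil',n,q['score'],len(P),'med z',np.median(P[:,2]),'zmax',P[:,2].max(),rc, cv2.boxPoints(rc).tolist())
```

```text
top cam at [ 0.401 -0.01   1.167]
slicer 0.74 [167.616 338.586] [ 0.597 -0.247  0.089] [ 0.613 -0.266  0.   ]
slicer 0.31 [137.011 381.389] [ 0.678 -0.365  0.081] [ 0.699 -0.392  0.   ]
lever_left_grip 0.68 [186.01  322.611] [ 0.537 -0.186  0.182] [ 0.562 -0.219  0.   ]
lever_left_grip 0.46 [165.811 374.323] [ 0.595 -0.332  0.113] [ 0.616 -0.367  0.   ]
lever_right_grip 0.57 [188.813 383.488] [ 0.54  -0.362  0.082] [ 0.551 -0.388  0.   ]
lever_right_grip 0.3 [137.395 381.082] [ 0.677 -0.364  0.081] [ 0.698 -0.391  0.   ]
parsnip 0.67 [165.005 374.886] [ 0.597 -0.334  0.114] [ 0.619 -0.369  0.   ]
parsnip_mid 0.66 [171.994 376.525] [ 0.579 -0.336  0.116] [ 0.599 -0.372  0.   ]
parsnip_crown 0.6 [192.384 370.278] [ 0.52  -0.299  0.177] [ 0.542 -0.351  0.   ]
parsnip_tip 0.95 [137.702 382.72 ] [ 0.676 -0.369  0.081] [ 0.697 -0.396  0.   ]
daikon 0.61 [156.288 316.877] [ 0.622 -0.186  0.12 ] [ 0.647 -0.206  0.   ]
board 0.73 [177.984 148.685] [0.59  0.257 0.028] [0.595 0.263 0.   ]
knife 0.63 [172.109 158.208] [0.604 0.229 0.037] [0.611 0.237 0.   ]
oil_bottle 0.76 [161.011 246.989] [ 0.
[... 4272 characters left out ...]
nip 0.94 368 med z 0.10770023540261006 zmax 0.18275271622491257 ((0.5856297016143799, -0.2776874005794525), (0.14535237848758698, 0.18167345225811005), 9.946470260620117) [[0.49835583567619324, -0.20076921582221985], [0.5297359228134155, -0.3797120153903961], [0.6729035377502441, -0.3546055853366852], [0.6415234804153442, -0.1756627857685089]]
sil daikon 0.67 539 med z 0.11231615402074624 zmax 0.12491558422752427 ((0.6327974796295166, -0.1781628131866455), (0.031130878254771233, 0.1500501185655594), 88.83731842041016) [[0.5574720501899719, -0.19220270216464996], [0.7074912190437317, -0.19524739682674408], [0.7081229090690613, -0.16412292420864105], [0.5581037402153015, -0.16107822954654694]]
```

View pics/side1.png

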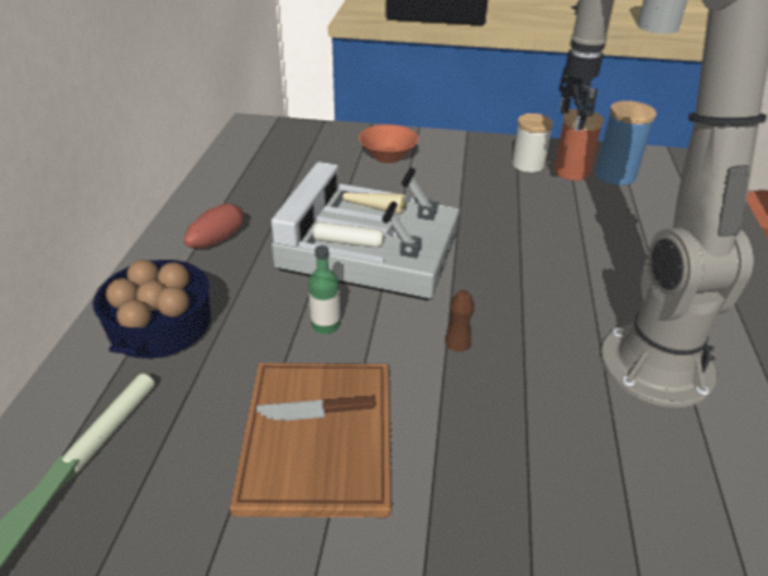

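The side view confirms it. The parsnip is in the far (right) lane, with its lever at (410,185) leaning towards the lane and no clutter around it. Next I'll refine the poses of the bars, slicer and parsnip.

```bash
cat >> h.py <<'E'
def cloud(f,m=None):
    d=f['depth']; m=(d>0) if m is None else m&(d>0)
    r,c=np.nonzero(m); z=d[m]
    P=np.stack([(c-f['cx'])/f['fx']*z,(r-f['cy'])/f['fy']*z,z],1)
    return (P-f['t'])@f['R'], f['frame'][m]
def plan(pos,yaw):
    "tool-frame linear (in 0.04) and turn (in 8deg) to a down-pointing pose with tool y at world angle yaw (deg), mod 180"
    s=get_obs(); R0=Ro.from_rotvec(s['eef_rot']).as_matrix(); a=np.radians(yaw)
    y=np.array([np.cos(a),np.sin(a),0]); 
    if y@R0[:,1]<0: y=-y
    z=np.array([0,0,-1.]); R1=np.stack([np.cross(y,z),y,z],1)
    print('at',s['position'],'tool y deg',np.degrees(np.arctan2(R0[1,1],R0[0,1])),'z',R0[:,2],'F',s['ft_force'],'w',s['width'],'t',s['time'])
    print('turn',Ro.from_matrix(R0.T@R1).as_rotvec(degrees=True)/8,'lin(now frame)',R0.T@(np.array(pos)-s['position'])/.04,'lin(after turn)',R1.T@(np.array(pos)-s['position'])/.04)
E
python3 - <<'E'
from h import *
np.set_printoptions(precision=3,suppress=True)
f=grab_frame('top'); P,C=cloud(f); C=C.astype(int)
box=(P[:,0]>.38)&(P[:,0]<.85)&(P[:,1]>-.5)&(P[:,1]<-.08)
b=box&(P[:,2]>.165)&(P[:,2]<.2)&(C.max(1)<90)
for side in (1,0):
    q=P[b&((P[:,1]>-.25)==bool(side))]; rc=cv2.minAreaRect(q[:,:2].astype(np.float32)); print('bar',len(q),q.mean(0),q[:,2].max(),rc)
h=P[box&(P[:,2]>.135)&(P[:,2]<.15)&(P[:,0]>.7)]; print('head',len(h),cv2.minAreaRect(h[:,:2].astype(np.float32)),np.median(h[:,2]))
d=P[box&(P[:,2]>.07)&(P[:,2]<.15)]; rc=cv2.minAreaRect(d[:,:2].astype(np.float32)); print('deck',rc)
p=box&(P[:,2]>.088)&(P[:,2]<.135)&(P[:,0]<.70)&(P[:,1]<-.25)&(C[:,0]-C[:,2]>35)
q=P[p]; m=q[:,:2].mean(0); u=np.linalg.svd(q[:,:2]-m)[2][0]; u*=np.sign(u[0]); t=(q[:,:2]-m)@u
print('parsnip',len(q),m,np.degrees(np.arctan2(u[1],u[0])),t.min(),t.max(),'ends',m+u*t.min(),m+u*t.max())
w=(q[:,:2]-m)@[-u[1],u[0]]
for a in np.arange(-.08,.08,.02):
    k=(t>=a)&(t<a+.02)
    if k.any(): print(round(a+.01,3),w[k].min(),w[k].max(),q[k,2].max())
E
```

```text
bar 195 [ 0.541 -0.181  0.179] 0.1853516389913489 ((0.5414744019508362, -0.18120142817497253), (0.06340698897838593, 0.01672457344830036), 82.91442108154297)
bar 204 [ 0.519 -0.329  0.179] 0.18505788022565972 ((0.5194507241249084, -0.3299526870250702), (0.06500747054815292, 0.017766155302524567), 83.809326171875)
head 2223 ((0.742946207523346, -0.2867416441440582), (0.2689851224422455, 0.05661774054169655), 81.40623474121094) 0.1418541443269291
deck ((0.5952945351600647, -0.26585423946380615), (0.2710847556591034, 0.35527345538139343), 81.60327911376953)
parsnip 628 [ 0.591 -0.333] -16.78466273455441 -0.06752935538953732 0.0850063959408489 ends [ 0.527 -0.313] [ 0.673 -0.357]
-0.07 -0.0022719393905531187 0.011502537294534241 0.11840049663306047
-0.05 -0.023076030252312158 0.014742555314265915 0.13175065040609593
-0.03 -0.020692565908162847 0.014413504061382861 0.12809088767198554
-0.01 -0.02117007654767431 0.012948365884905668 0.1234793719539948
0.01 -0.01604971405782528 0.012723513729008921 0.119430219822649
0.03 -0.012156753409757883 0.01164153402280143 0.1145370711359247
0.05 -0.012608468675064488 0.009661912302759059 0.1098610386873916
0.07 -0.008394254374927204 0.00875501396875841 0.10677236919129511
```

```bash
python3 -c "
from h import *
np.set_printoptions(precision=3,suppress=True)
plan([.559,-.336,.25],81.5)"
```

```text
at [ 0.166 -0.525  0.245] tool y deg -72.47440934019532 z [-0. -0. -1.] F [-0.297  0.243  0.189] w 0.0855539748368335 t 1.95
turn [0.    0.    3.253] lin(now frame) [10.798 -1.532 -0.118] lin(after turn) [ 9.031 -6.115 -0.117]
```

Call:
apply_moves --increments '[{"turn": [0,0,0.813],"linear": [0,0,0],"hand": 0},{"turn": [0,0,0.813],"linear": [0,0,0],"hand": 0},{"turn": [0,0,0.813],"linear": [0,0,0],"hand": 0},{"turn": [0,0,0.813],"linear": [0,0,0],"hand": 0},{"turn": [0,0,0],"linear": [0.75,-0.5,0],"hand": 0},{"turn": [0,0,0],"linear": [0.75,-0.5,0],"hand": 0},{"turn": [0,0,0],"linear": [0.75,-0.5,0],"hand": 0},{"turn": [0,0,0],"linear": [0.75,-0.5,0],"hand": 0}]'

```text
time: 2.75
position: [0.2973, -0.4624, 0.2454]
eef_rot: [3.133, -0.233, 0.0]
ft_force: [1.1, -0.2, -0.2]
width: -0.0001
gripper_force: 0.0
```

Call:
apply_moves --increments '[{"turn": [0,0,0],"linear": [0.75,-0.5,0],"hand": 0},{"turn": [0,0,0],"linear": [0.75,-0.5,0],"hand": 0},{"turn": [0,0,0],"linear": [0.75,-0.5,0],"hand": 0},{"turn": [0,0,0],"linear": [0.75,-0.5,0],"hand": 0},{"turn": [0,0,0],"linear": [0.75,-0.5,0],"hand": 0},{"turn": [0,0,0],"linear": [0.75,-0.5,0],"hand": 0},{"turn": [0,0,0],"linear": [0.75,-0.5,0],"hand": 0},{"turn": [0,0,0],"linear": [0.75,-0.5,0],"hand": 0}]'

```text
time: 3.55
position: [0.5583, -0.3397, 0.2453]
eef_rot: [3.133, -0.233, -0.0]
ft_force: [-0.1, 0.2, -0.1]
width: -0.0002
gripper_force: 0.0
```

```bash
python3 -c "
from h import *
np.set_printoptions(precision=3,suppress=True)
plan([.559,-.336,.164],81.5)"
```

```text
at [ 0.558 -0.34   0.245] tool y deg -98.50248837950289 z [-0. -0. -1.] F [-0.09   0.158 -0.108] w -0.00021124391139277726 t 3.55
turn [ 0.001 -0.    -0.   ] lin(now frame) [ 0.004 -0.093  2.032] lin(after turn) [ 0.004 -0.093  2.032]
```

Call:
apply_moves --increments '[{"turn": [0,0,0],"linear": [0,-0.05,0.5],"hand": 0},{"turn": [0,0,0],"linear": [0,-0.05,0.5],"hand": 0},{"turn": [0,0,0],"linear": [0,0,0.5],"hand": 0},{"turn": [0,0,0],"linear": [0,0,0.5],"hand": 0},{"turn": [0,0,0],"linear": [-0.2,0,0],"hand": 0},{"turn": [0,0,0],"linear": [-0.2,0,0],"hand": 0},{"turn": [0,0,0],"linear": [-0.2,0,0],"hand": 0},{"turn": [0,0,0],"linear": [-0.2,0,0],"hand": 0}]'

```text
time: 4.35
position: [0.5307, -0.3326, 0.1702]
eef_rot: [3.129, -0.231, 0.022]
ft_force: [5.1, -1.1, 4.6]
width: 0.0001
gripper_force: 2.4
```

Call:
apply_moves --increments '[{"turn": [0,0,0],"linear": [-0.2,0,0],"hand": 0},{"turn": [0,0,0],"linear": [-0.2,0,0],"hand": 0},{"turn": [0,0,0],"linear": [-0.2,0,0],"hand": 0},{"turn": [0,0,0],"linear": [-0.2,0,0],"hand": 0},{"turn": [0,0,0],"linear": [-0.2,0,0],"hand": 0},{"turn": [0,0,0],"linear": [-0.2,0,0],"hand": 0},{"turn": [0,0,0],"linear": [-0.2,0,0],"hand": 0},{"turn": [0,0,0],"linear": [-0.2,0,0],"hand": 0}]'

```text
time: 5.15
position: [0.4618, -0.322, 0.165]
eef_rot: [-3.133, 0.233, 0.001]
ft_force: [0.5, -0.4, 0.1]
width: -0.0001
gripper_force: 0.0
```

```bash
cat > look.py <<'E'
from h import *
np.set_printoptions(precision=3,suppress=True)
f=grab_frame('top'); P,C=cloud(f); C=C.astype(int)
S=np.array([[.989,-.148],[.148,.989]])
g=(P[:,:2]-[.5195,-.330])@S.T+[-.077,-.075]
b=(np.abs(g[:,1]+.075)<.045)&(P[:,2]>.155)&(P[:,2]<.2)&(C.max(1)<90)&(g[:,0]<0)
if b.any(): print('bar in slicer xy',g[b].mean(0),P[b].mean(0),b.sum(), g[b].min(0),g[b].max(0))
plan([.584,-.335,.25],75)
E
python3 look.py; python3 -c "
from h import *
f=grab_frame('side'); cv2.imwrite('pics/side2.png',cv2.resize(f['frame'][80:220,150:350,::-1],None,fx=3,fy=3))"
```

```text
bar in slicer xy [-0.171 -0.074] [ 0.426 -0.315  0.179] 221 [-0.181 -0.107] [-0.142 -0.043]
at [ 0.46  -0.322  0.165] tool y deg -98.55313480597873 z [-0.002  0.001 -1.   ] F [-1.935  0.191  0.083] w -5.69701486005467e-05 t 5.2
turn [-0.     0.018  0.806] lin(now frame) [ 3.101 -0.141 -2.131] lin(after turn) [ 3.071 -0.489 -2.123]
```

View pics/side2.png

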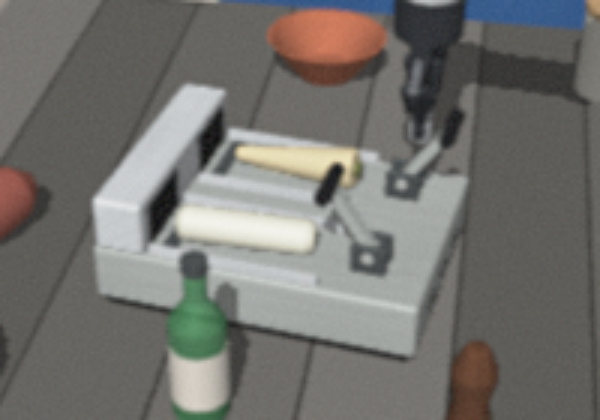

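The right lever has been thrown fully off: its bar is at (450,128), leaning away from the lane, and the parsnip is uncovered. I'll raise the hand, turn it and re-measure the parsnip.

Call:
apply_moves --increments '[{"turn": [0,0,0],"linear": [0,0,-0.7],"hand": 0},{"turn": [0,0,0],"linear": [0,0,-0.7],"hand": 0},{"turn": [0,0,0.4],"linear": [0,0,-0.7],"hand": 0.7},{"turn": [0,0,0.4],"linear": [0,0,0],"hand": 0.7}]'

```text
time: 5.65
position: [0.4654, -0.3235, 0.2543]
eef_rot: [3.111, -0.41, 0.014]
ft_force: [0.8, 0.6, -0.7]
width: 0.0284
gripper_force: 0.0
```

Run:
```python
from h import *
np.set_printoptions(precision=3,suppress=True)
f=grab_frame('top'); P,C=cloud(f); C=C.astype(int)
p=(P[:,0]>.45)&(P[:,2]>.088)&(P[:,2]<.14)&(P[:,0]<.70)&(P[:,1]<-.25)&(P[:,1]>-.42)&(C[:,0]-C[:,2]>35)
q=P[p]; m=q[:,:2].mean(0); u=np.linalg.svd(q[:,:2]-m)[2][0]; u*=np.sign(u[0]); t=(q[:,:2]-m)@u; n=np.array([-u[1],u[0]]); w=(q[:,:2]-m)@n
ts,cs=[],[]
for a in np.arange(t.min()+.005,t.max()-.01,.01):
    k=(t>=a)&(t<a+.01); ts.append(a+.005); cs.append((w[k].min()+w[k].max())/2)
k,c=np.polyfit(ts,cs,1); yaw=np.degrees(np.arctan2(u[1],u[0])+np.arctan(k))
mid=m+u*((t.min()+t.max())/2-.015); tm=(t.min()+t.max())/2-.015; mid=mid+n*(k*tm+c)
print(len(q),t.max()-t.min(),'yaw',yaw,'mid',mid,'ends',m+u*t.min(),m+u*t.max())
for nme in ['parsnip_mid','parsnip_crown','parsnip_tip']:
    for qq in pinpoint('top',nme)[:1]: print(nme,qq['score'],at_height(f,qq['point'],{'parsnip_mid':.098,'parsnip_crown':.104,'parsnip_tip':.089}[nme]))
plan([*mid,.16],yaw+90)
```

```text
695 0.1511620659626911 yaw -14.475156640818135 mid [ 0.584 -0.333] ends [ 0.526 -0.317] [ 0.672 -0.355]
parsnip_mid 0.57 [ 0.583 -0.341  0.098]
parsnip_crown 0.83 [ 0.538 -0.32   0.104]
parsnip_tip 0.84 [ 0.677 -0.36   0.089]
at [ 0.463 -0.322  0.249] tool y deg -104.81180265303603 z [-0.001  0.001 -1.   ] F [-0.309  0.412 -0.031] w 0.05844832475643201 t 5.85
turn [-0.003  0.008 -0.042] lin(now frame) [ 3.021 -0.496  2.212] lin(after turn) [ 3.021 -0.48   2.216]
```

Call:
apply_moves --increments '[{"turn": [0,0,0],"linear": [0.75,-0.12,0],"hand": 0.6},{"turn": [0,0,0],"linear": [0.75,-0.12,0],"hand": 0.6},{"turn": [0,0,0],"linear": [0.75,-0.12,0],"hand": 0.6},{"turn": [0,0,0],"linear": [0.75,-0.12,0],"hand": 0.6},{"turn": [0,0,0],"linear": [0,0,0.7],"hand": 0.6},{"turn": [0,0,0],"linear": [0,0,0.7],"hand": 0.6},{"turn": [0,0,0],"linear": [0,0,0.7],"hand": 0.6},{"turn": [0,0,0],"linear": [0,0,0],"hand": 0.6}]'

```text
time: 6.65
position: [0.58, -0.3324, 0.1586]
eef_rot: [-3.111, 0.405, 0.019]
ft_force: [-0.5, 0.4, -0.3]
width: 0.0514
gripper_force: 0.0
```

Run:
```python
from h import *
np.set_printoptions(precision=3,suppress=True)
plan([.584,-.335,.097],75.5)
```

```text
at [ 0.58  -0.332  0.159] tool y deg -104.83258949418418 z [-0.012  0.006 -1.   ] F [-0.456  0.374 -0.273] w 0.05140863757563274 t 6.65
turn [-0.022  0.091 -0.041] lin(now frame) [0.132 0.041 1.539] lin(after turn) [0.112 0.037 1.54 ]
```

Call:
apply_moves --increments '[{"turn": [0,0,0],"linear": [0.05,0.03,0.4],"hand": 0.6},{"turn": [0,0,0],"linear": [0,0,0.4],"hand": 0.6},{"turn": [0,0,0],"linear": [0,0,0.4],"hand": 0.6},{"turn": [0,0,0],"linear": [0,0,0.3],"hand": 0.6},{"turn": [0,0,0],"linear": [0,0,0],"hand": 0.6},{"turn": [0,0,0],"linear": [0,0,0],"hand": 0.6}]'

```text
time: 7.25
position: [0.5858, -0.3364, 0.1059]
eef_rot: [3.115, -0.407, 0.002]
ft_force: [0.2, 0.2, 0.4]
width: 0.0513
gripper_force: 0.0
```

Call:
apply_moves --increments '[{"turn": [0,0,0],"linear": [0,0,0.12],"hand": 0.6},{"turn": [0,0,0],"linear": [0,0,0.12],"hand": 0.6},{"turn": [0,0,0],"linear": [0,0,0],"hand": 0.6},{"turn": [0,0,0],"linear": [0,0,0],"hand": 0.2},{"turn": [0,0,0],"linear": [0,0,0],"hand": 0.2},{"turn": [0,0,0],"linear": [0,0,0],"hand": 0.2},{"turn": [0,0,0],"linear": [0,0,0],"hand": 0.2}]' --newtons 35

```text
time: 7.95
position: [0.5854, -0.3361, 0.096]
eef_rot: [3.115, -0.407, 0.001]
ft_force: [-0.5, 0.9, 1.8]
width: 0.0371
gripper_force: 35.0
```

Call:
apply_moves --increments '[{"turn": [0,0,0],"linear": [0,0,-0.2],"hand": 0.2},{"turn": [0,0,0],"linear": [0,0,-0.4],"hand": 0.2},{"turn": [0,0,0],"linear": [0,0,-0.6],"hand": 0.2},{"turn": [0,0,0],"linear": [0,0,-0.7],"hand": 0.2},{"turn": [0,0,0],"linear": [0,0,-0.8],"hand": 0.2},{"turn": [0,0,0],"linear": [0,0,-0.8],"hand": 0.2},{"turn": [0,0,0],"linear": [0,0,-0.8],"hand": 0.2},{"turn": [0,0,0],"linear": [0,0,-0.6],"hand": 0.2}]'

```text
time: 8.75
position: [0.5856, -0.3364, 0.2947]
eef_rot: [3.114, -0.407, 0.005]
ft_force: [0.5, 0.4, -2.2]
width: 0.0369
gripper_force: 35.0
```

Run:
```python
from h import *
np.set_printoptions(precision=3,suppress=True)
f=grab_frame('side'); cv2.imwrite('pics/side3.png',cv2.resize(f['frame'][20:220,130:400,::-1],None,fx=2.5,fy=2.5))
# board frame: centre (.602,.266), yaw 8.65; parsnip middle at board y=+.07, grip 15 mm towards crown
a=np.radians(8.65); e=np.array([np.cos(a),np.sin(a)]); n=np.array([-e[1],e[0]])
g=np.array([.602,.266])+.075*n-.015*e; print(g)
plan([*g,.29],98.65)
```

```text
[0.576 0.338]
at [ 0.587 -0.337  0.299] tool y deg -104.90143879190774 z [ 0.01  -0.005 -1.   ] F [ 1.063 -0.202  2.02 ] w 0.03691309153649172 t 8.8
turn [ 0.034 -0.071 -2.944] lin(now frame) [ -4.612 -16.237   0.138] lin(after turn) [  2.262 -16.726   0.23 ]
```

View pics/side3.png

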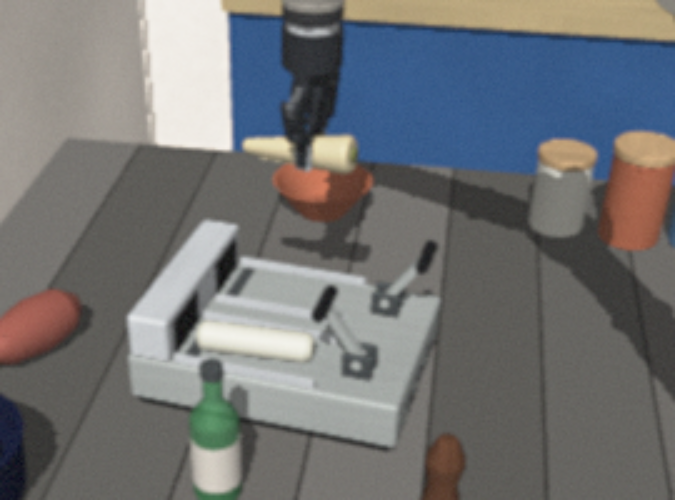

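The parsnip hangs level in the hand at (300,152). The lever is still off and nothing else has moved, so I'll carry it to the board.

Call:
apply_moves --increments '[{"turn": [0,0,-0.5],"linear": [0,0,0],"hand": 0.2},{"turn": [0,0,-0.5],"linear": [0,0,0],"hand": 0.2},{"turn": [0,0,-0.5],"linear": [0,0,0],"hand": 0.2},{"turn": [0,0,-0.5],"linear": [0,0,0],"hand": 0.2},{"turn": [0,0,-0.5],"linear": [0,0,0],"hand": 0.2},{"turn": [0,0,-0.45],"linear": [0,0,0],"hand": 0.2},{"turn": [0,0,0],"linear": [0.05,-0.3,0],"hand": 0.2},{"turn": [0,0,0],"linear": [0.05,-0.5,0],"hand": 0.2}]'

```text
time: 9.6
position: [0.5837, -0.3046, 0.2908]
eef_rot: [3.133, 0.231, -0.002]
ft_force: [-0.3, -0.2, -0.9]
width: 0.0371
gripper_force: 35.0
```

Call:
apply_moves --increments '[{"turn": [0,0,0],"linear": [0.1,-0.7,0],"hand": 0.2},{"turn": [0,0,0],"linear": [0.1,-0.7,0],"hand": 0.2},{"turn": [0,0,0],"linear": [0.1,-0.7,0],"hand": 0.2},{"turn": [0,0,0],"linear": [0.1,-0.7,0],"hand": 0.2},{"turn": [0,0,0],"linear": [0.1,-0.7,0],"hand": 0.2},{"turn": [0,0,0],"linear": [0.1,-0.7,0],"hand": 0.2},{"turn": [0,0,0],"linear": [0.1,-0.7,0],"hand": 0.2},{"turn": [0,0,0],"linear": [0.1,-0.7,0],"hand": 0.2}]'

```text
time: 10.4
position: [0.5815, -0.0753, 0.2917]
eef_rot: [-3.132, -0.238, 0.0]
ft_force: [0.9, -1.0, -0.5]
width: 0.0367
gripper_force: 35.0
```

Call:
apply_moves --increments '[{"turn": [0,0,0],"linear": [0.1,-0.7,0],"hand": 0.2},{"turn": [0,0,0],"linear": [0.1,-0.7,0],"hand": 0.2},{"turn": [0,0,0],"linear": [0.1,-0.7,0],"hand": 0.2},{"turn": [0,0,0],"linear": [0.1,-0.7,0],"hand": 0.2},{"turn": [0,0,0],"linear": [0.1,-0.7,0],"hand": 0.2},{"turn": [0,0,0],"linear": [0.1,-0.7,0],"hand": 0.2},{"turn": [0,0,0],"linear": [0.1,-0.7,0],"hand": 0.2},{"turn": [0,0,0],"linear": [0.1,-0.7,0],"hand": 0.2}]'

```text
time: 11.2
position: [0.5788, 0.1507, 0.2917]
eef_rot: [-3.132, -0.238, 0.001]
ft_force: [0.4, 0.9, -1.1]
width: 0.0372
gripper_force: 35.0
```

Call:
apply_moves --increments '[{"turn": [0,0,0],"linear": [0.1,-0.7,0],"hand": 0.2},{"turn": [0,0,0],"linear": [0.1,-0.7,0],"hand": 0.2},{"turn": [0,0,0],"linear": [0.1,-0.7,0],"hand": 0.2},{"turn": [0,0,0],"linear": [0.1,-0.7,0],"hand": 0.2},{"turn": [0,0,0],"linear": [0.1,-0.7,0],"hand": 0.2},{"turn": [0,0,0],"linear": [0.1,-0.7,0],"hand": 0.2},{"turn": [0,0,0],"linear": [0,-0.3,0],"hand": 0.2},{"turn": [0,0,0],"linear": [0,0,0],"hand": 0.2}]'

```text
time: 12.0
position: [0.5742, 0.3331, 0.2912]
eef_rot: [-3.131, -0.245, 0.003]
ft_force: [-1.1, -1.1, -1.0]
width: 0.0373
gripper_force: 35.0
```

Run:
```python
from h import *
np.set_printoptions(precision=3,suppress=True)
plan([.576,.338,.10],98.65)
```

```text
at [0.574 0.333 0.291] tool y deg -81.04702685981842 z [-0.002  0.001 -1.   ] F [-1.134 -1.087 -0.987] w 0.03730680547891682 t 12.0
turn [-0.009  0.013  0.038] lin(now frame) [ 0.073 -0.109  4.779] lin(after turn) [ 0.064 -0.115  4.779]
```

Call:
apply_moves --increments '[{"turn": [0,0,0],"linear": [0.07,-0.1,0.7],"hand": 0.2},{"turn": [0,0,0],"linear": [0,0,0.9],"hand": 0.2},{"turn": [0,0,0],"linear": [0,0,0.9],"hand": 0.2},{"turn": [0,0,0],"linear": [0,0,0.9],"hand": 0.2},{"turn": [0,0,0],"linear": [0,0,0.9],"hand": 0.2},{"turn": [0,0,0],"linear": [0,0,0.8],"hand": 0.2},{"turn": [0,0,0],"linear": [0,0,0.5],"hand": 0.2},{"turn": [0,0,0],"linear": [0,0,0.2],"hand": 0.2}]'

```text
time: 12.8
position: [0.5776, 0.3306, 0.0569]
eef_rot: [3.128, 0.233, -0.007]
ft_force: [0.1, -0.2, -1.9]
width: 0.0369
gripper_force: 35.0
```

Call:
apply_moves --increments '[{"turn": [0,0,0],"linear": [0,0,0.08],"hand": 0.2},{"turn": [0,0,0],"linear": [0,0,0.08],"hand": 0.2},{"turn": [0,0,0],"linear": [0,0,0.08],"hand": 0.2},{"turn": [0,0,0],"linear": [0,0,0],"hand": 0.2},{"turn": [0,0,0],"linear": [0,0,0],"hand": 0.2}]'

```text
time: 13.3
position: [0.5788, 0.3349, 0.0508]
eef_rot: [-3.132, -0.239, -0.002]
ft_force: [-0.1, 0.3, -1.0]
width: 0.037
gripper_force: 35.0
```

Call:
apply_moves --increments '[{"turn": [0,0,0],"linear": [0,0,0.06],"hand": 0.2},{"turn": [0,0,0],"linear": [0,0,0.06],"hand": 0.2},{"turn": [0,0,0],"linear": [0,0,0.05],"hand": 0.2},{"turn": [0,0,0],"linear": [0,0,0],"hand": 0.2},{"turn": [0,0,0],"linear": [0,0,0],"hand": 0.2}]'

```text
time: 13.8
position: [0.5783, 0.3345, 0.0431]
eef_rot: [3.132, 0.239, -0.0]
ft_force: [-0.6, 0.3, -0.4]
width: 0.0373
gripper_force: 35.0
```

Call:
apply_moves --increments '[{"turn": [0,0,0],"linear": [0,0,0.03],"hand": 0.2},{"turn": [0,0,0],"linear": [0,0,0.02],"hand": 0.2},{"turn": [0,0,0],"linear": [0,0,0],"hand": 0.2},{"turn": [0,0,0],"linear": [0,0,0],"hand": 0.2}]'

```text
time: 14.2
position: [0.5784, 0.3346, 0.0412]
eef_rot: [3.133, 0.239, -0.0]
ft_force: [0.1, -0.3, -1.4]
width: 0.0369
gripper_force: 35.1
```

Call:
apply_moves --increments '[{"turn": [0,0,0],"linear": [0,0,0.02],"hand": 0.2},{"turn": [0,0,0],"linear": [0,0,0],"hand": 0.2},{"turn": [0,0,0],"linear": [0,0,0],"hand": 0.2}]'

```text
time: 14.5
position: [0.5785, 0.3347, 0.041]
eef_rot: [-3.132, -0.239, -0.001]
ft_force: [-0.7, -0.3, 2.5]
width: 0.0368
gripper_force: 35.2
```

It has touched down, with the vertical force rising to +2.5 N. I'll release gently.

Call:
apply_moves --increments '[{"turn": [0,0,0],"linear": [0,0,0],"hand": 0.46},{"turn": [0,0,0],"linear": [0,0,0],"hand": 0.52},{"turn": [0,0,0],"linear": [0,0,0],"hand": 0.62},{"turn": [0,0,0],"linear": [0,0,0],"hand": 0.7},{"turn": [0,0,0],"linear": [0,0,0],"hand": 0.7},{"turn": [0,0,0],"linear": [0,0,-0.3],"hand": 0.7},{"turn": [0,0,0],"linear": [0,0,-0.6],"hand": 0.7},{"turn": [0,0,0],"linear": [0,0,-0.8],"hand": 0.7}]'

```text
time: 15.3
position: [0.5775, 0.3339, 0.1082]
eef_rot: [3.131, 0.239, -0.005]
ft_force: [0.2, -0.0, 0.8]
width: 0.0598
gripper_force: 0.0
```

Call:
apply_moves --increments '[{"turn": [0,0,0],"linear": [0,0,-0.9],"hand": 0.7},{"turn": [0,0,0],"linear": [0,0,-0.9],"hand": 0.7},{"turn": [0,0,0],"linear": [0,0,-0.9],"hand": 0},{"turn": [0,0,0],"linear": [0,0,-0.9],"hand": 0},{"turn": [0,0,0],"linear": [0,0,-0.7],"hand": 0},{"turn": [0,0,0],"linear": [0,0,0],"hand": 0}]'

```text
time: 15.9
position: [0.5802, 0.3364, 0.2877]
eef_rot: [-3.126, -0.238, -0.016]
ft_force: [0.6, -0.6, -0.2]
width: 0.0016
gripper_force: 0.0
```

Run:
```python
from h import *
np.set_printoptions(precision=3,suppress=True)
# bar now at slicer x -.173; wait 45 mm beyond it, above
e=np.array([.989,-.148]); w=np.array([.5195,-.330])-e*(.096+.045); print(w)
plan([*w,.26],81.5)
f=grab_frame('side'); cv2.imwrite('pics/side4.png',cv2.resize(f['frame'][80:384,130:400,::-1],None,fx=1.9,fy=1.9))
```

```text
[ 0.38  -0.309]
at [0.58  0.336 0.288] tool y deg -81.29279923294911 z [ 0.01   0.007 -1.   ] F [ 0.56  -0.643 -0.241] w 0.001600520793731179 t 15.9
turn [-0.05  -0.072  2.151] lin(now frame) [-7.394 15.198  0.529] lin(after turn) [-2.562 16.699  0.692]
```

View pics/side4.png

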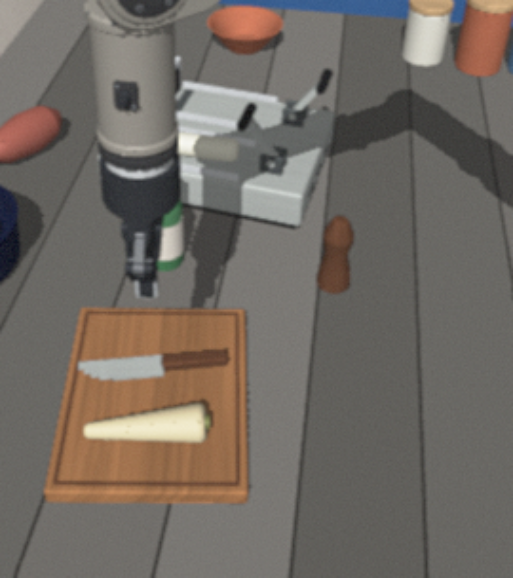

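The parsnip lies on the board at (150,425), clear of the knife at (155,365). Now I'll go back to the lever.

Call:
apply_moves --increments '[{"turn": [0,0,0.54],"linear": [0,0,0],"hand": 0},{"turn": [0,0,0.54],"linear": [0,0,0],"hand": 0},{"turn": [0,0,0.54],"linear": [0,0,0],"hand": 0},{"turn": [0,0,0.53],"linear": [0,0,0],"hand": 0},{"turn": [0,0,0],"linear": [-0.1,0.7,0],"hand": 0},{"turn": [0,0,0],"linear": [-0.1,0.7,0],"hand": 0},{"turn": [0,0,0],"linear": [-0.1,0.7,0],"hand": 0},{"turn": [0,0,0],"linear": [-0.1,0.7,0],"hand": 0}]'

```text
time: 16.75
position: [0.5449, 0.2247, 0.2791]
eef_rot: [3.131, -0.232, -0.004]
ft_force: [0.4, -0.2, 0.2]
width: 0.0001
gripper_force: 0.0
```

Call:
apply_moves --increments '[{"turn": [0,0,0],"linear": [-0.11,0.7,0],"hand": 0},{"turn": [0,0,0],"linear": [-0.11,0.7,0],"hand": 0},{"turn": [0,0,0],"linear": [-0.11,0.7,0],"hand": 0},{"turn": [0,0,0],"linear": [-0.11,0.7,0],"hand": 0},{"turn": [0,0,0],"linear": [-0.11,0.7,0],"hand": 0},{"turn": [0,0,0],"linear": [-0.11,0.7,0],"hand": 0},{"turn": [0,0,0],"linear": [-0.11,0.7,0],"hand": 0},{"turn": [0,0,0],"linear": [-0.11,0.7,0],"hand": 0}]'

```text
time: 17.55
position: [0.4767, 0.0087, 0.2794]
eef_rot: [3.133, -0.232, -0.004]
ft_force: [0.3, 0.1, -0.9]
width: 0.0
gripper_force: 0.0
```

Call:
apply_moves --increments '[{"turn": [0,0,0],"linear": [-0.11,0.7,0],"hand": 0},{"turn": [0,0,0],"linear": [-0.11,0.7,0],"hand": 0},{"turn": [0,0,0],"linear": [-0.11,0.7,0],"hand": 0},{"turn": [0,0,0],"linear": [-0.11,0.7,0],"hand": 0},{"turn": [0,0,0],"linear": [-0.11,0.7,0],"hand": 0},{"turn": [0,0,0],"linear": [-0.11,0.7,0],"hand": 0},{"turn": [0,0,0],"linear": [-0.11,0.7,0],"hand": 0},{"turn": [0,0,0],"linear": [-0.11,0.7,0],"hand": 0}]'

```text
time: 18.35
position: [0.4089, -0.2071, 0.2795]
eef_rot: [-3.132, 0.233, 0.003]
ft_force: [0.8, -0.0, -1.2]
width: -0.0
gripper_force: 0.0
```

Call:
apply_moves --increments '[{"turn": [0,0,0],"linear": [-0.2,0.7,0],"hand": 0},{"turn": [0,0,0],"linear": [-0.2,0.7,0],"hand": 0},{"turn": [0,0,0],"linear": [0,0.6,0],"hand": 0},{"turn": [0,0,0],"linear": [0,0.6,0],"hand": 0},{"turn": [0,0,0],"linear": [0,0,0],"hand": 0},{"turn": [0,0,0],"linear": [0,0,0],"hand": 0}]'

```text
time: 18.95
position: [0.3785, -0.3066, 0.2795]
eef_rot: [-3.131, 0.234, 0.003]
ft_force: [-0.1, 0.5, 0.9]
width: 0.0
gripper_force: 0.0
```

Run:
```python
from h import *
np.set_printoptions(precision=3,suppress=True)
plan([.380,-.309,.164],81.5)
```

```text
at [ 0.378 -0.307  0.28 ] tool y deg -98.55518940994611 z [-0.002  0.002 -1.   ] F [-0.077  0.465  0.854] w 8.341572844050376e-06 t 18.95
turn [-0.012  0.014 -0.007] lin(now frame) [0.053 0.06  2.888] lin(after turn) [0.047 0.055 2.888]
```

Call:
apply_moves --increments '[{"turn": [0,0,0],"linear": [0,0,0.6],"hand": 0},{"turn": [0,0,0],"linear": [0,0,0.8],"hand": 0},{"turn": [0,0,0],"linear": [0,0,0.8],"hand": 0},{"turn": [0,0,0],"linear": [0,0,0.7],"hand": 0},{"turn": [0,0,0],"linear": [0,0,0],"hand": 0},{"turn": [0,0,0],"linear": [0.2,0,0],"hand": 0},{"turn": [0,0,0],"linear": [0.2,0,0],"hand": 0},{"turn": [0,0,0],"linear": [0.2,0,0],"hand": 0}]'

```text
time: 19.75
position: [0.4052, -0.3111, 0.1664]
eef_rot: [3.131, -0.231, 0.006]
ft_force: [-0.0, 0.5, 0.2]
width: 0.0001
gripper_force: 0.0
```

Call:
apply_moves --increments '[{"turn": [0,0,0],"linear": [0.2,0,0],"hand": 0},{"turn": [0,0,0],"linear": [0.2,0,0],"hand": 0},{"turn": [0,0,0],"linear": [0.2,0,0],"hand": 0},{"turn": [0,0,0],"linear": [0.2,0,0],"hand": 0},{"turn": [0,0,0],"linear": [0.2,0,0],"hand": 0},{"turn": [0,0,0],"linear": [0.2,0,0],"hand": 0},{"turn": [0,0,0],"linear": [0.2,0,0],"hand": 0},{"turn": [0,0,0],"linear": [0.2,0,0],"hand": 0}]'

```text
time: 20.55
position: [0.4672, -0.3198, 0.1643]
eef_rot: [-3.133, 0.232, -0.0]
ft_force: [-0.2, 0.1, -0.3]
width: 0.0
gripper_force: 0.0
```

Call:
apply_moves --increments '[{"turn": [0,0,0],"linear": [0.2,0,0],"hand": 0},{"turn": [0,0,0],"linear": [0.2,0,0],"hand": 0},{"turn": [0,0,0],"linear": [0.2,0,0],"hand": 0},{"turn": [0,0,0],"linear": [0,0,0],"hand": 0},{"turn": [0,0,0],"linear": [-0.3,0,0],"hand": 0},{"turn": [0,0,0],"linear": [-0.3,0,-0.6],"hand": 0},{"turn": [0,0,0],"linear": [-0.5,0,-0.7],"hand": 0},{"turn": [0,0,0],"linear": [-0.5,0,-0.7],"hand": 0}]'

```text
time: 21.35
position: [0.4261, -0.3138, 0.2451]
eef_rot: [-3.133, 0.232, -0.0]
ft_force: [0.1, 0.2, -0.4]
width: -0.0
gripper_force: 0.0
```

Call:
apply_moves --increments '[{"turn": [0,0,0],"linear": [-0.6,0,-0.5],"hand": 0},{"turn": [0,0,0],"linear": [-0.6,0,0],"hand": 0},{"turn": [0,0,0],"linear": [-0.6,0,0],"hand": 0},{"turn": [0,0,0],"linear": [0,0,0],"hand": 0}]'

```text
time: 21.75
position: [0.3524, -0.304, 0.2652]
eef_rot: [3.132, -0.239, -0.0]
ft_force: [0.4, 0.1, 0.4]
width: 0.0
gripper_force: 0.0
```

```bash
python3 look.py; python3 -c "
from h import *
f=grab_frame('side'); cv2.imwrite('pics/side5.png',cv2.resize(f['frame'][80:384,100:400,::-1],None,fx=1.9,fy=1.9))"
```

```text
bar in slicer xy [-0.077 -0.074] [ 0.519 -0.329  0.179] 203 [-0.085 -0.108] [-0.068 -0.042]
at [ 0.354 -0.304  0.265] tool y deg -98.62060351699901 z [ 0.001 -0.001 -1.   ] F [ 0.988  0.58  -0.698] w -0.00023756952006562444 t 21.8
turn [ 0.003 -0.011  0.797] lin(now frame) [ 5.792 -0.089  0.385] lin(after turn) [ 5.746 -0.732  0.376]
```

View pics/side5.png

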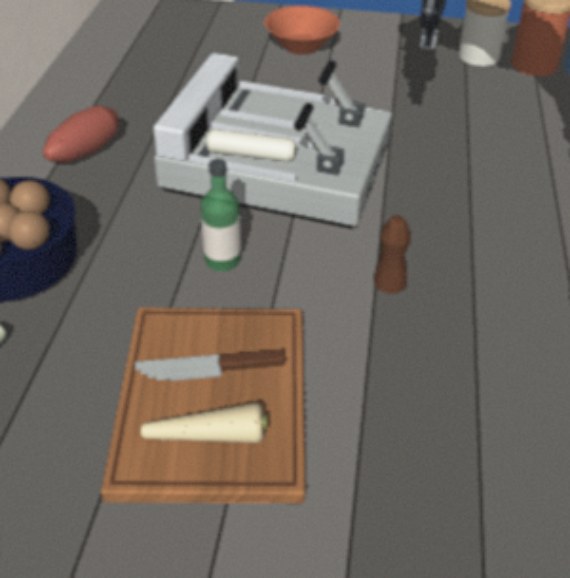

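The right lever is back on at (335,90), leaning towards its lane at the same bar position as at the start. The parsnip lies on the board at (205,425), the other things haven't moved, and the robot is clear of everything.

```bash
python3 -c "
from station import close_job
print(close_job())"
```

```text
the job is handed in; nothing more can be done
None
```

Job handed in at about 22 s: I switched the right lane's lever off, lifted the parsnip out and laid it on the board clear of the knife, then threw that lever fully back on; the last picture showed everything else as it was.

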